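# Fish the dropped adapter ring out of the gap between two instrument housings

### The job

An aluminium adapter ring has dropped into the narrow gap between the two white instrument housings, under the black tube that joins them. Take the bent rod from its stand, reach under the tube, hook the rod's toe into the ring and drag the ring out of the gap's robot-side end until it lies flat on the open mat just in front of the housings, wholly clear of them; then put the rod back on its stand and let go. Work gently: do not press the rod hard on the bench mat, the ring or the housings, never touch the ring with the fingers, and leave the bottle, dish and beaker where they stand.

Things in the scene. Friction and masses are not known exactly. Their poses are not given: they have to be found in the camera images.
- housings: Fixed pair of white housings, each 160 (x) x 104 (y) x 85 mm high, side by side with a straight gap 42 mm wide between them, open above and at both ends. Origin on the bench in the middle of the gap's length and width; x runs along the gap away from its robot-side mouth (at x = -80 mm), z up. Fittings on their tops stay over 55 mm from the gap's middle plane and below 145 mm.
- gap_mouth (a point): Point on the bench in the middle of the gap's mouth (the end nearest the robot); axes as the housings'.
- joining_tube (a point): Middle of the fixed black tube, 20 mm in diameter, that joins the housings across the gap (axis along the housings' y, 10 mm beyond the middle of the gap's length, 65 mm above the bench, 62 mm above the mat): 52 mm are free between it and the mat.
- ring: Loose flat aluminium ring on the mat in the gap, partly below the tube: outer diameter 33 mm, hole 20 mm, 6 mm thick, about 35 g. Origin at the centre of its underside, z along its axis. It starts 5 mm before to 25 mm beyond the middle of the gap's length.
- rod: Loose bent rod, 0.15 kg, hanging upright on its stand. Origin at the centre of its black handle block, 22 (x) x 34 (y) x 40 mm (z), to be gripped from above across the 22 mm; z up, x the way its foot points. Under the block is a crossbar, 18 (x) x 80 (y) x 6 mm, underside 26 mm below the origin; from it the shank goes down, 11 mm thick to 70 mm below the origin, then 6 mm.
- rod_shank (a point): Point on the rod's axis 70 mm below its origin, end of the shank's thick part. The 6 mm thin part slides in it, stiffly (slips only above 60 N): it is pulled out 0 to 40 mm, differently each time and not measured. At its end it bends to a level foot, 45 mm towards +x, then down to a blunt round toe.
- rod_bar (a point): Middle of the underside of the rod's crossbar. The toe's end lies at x = +45 mm, y = 0, and 103 to 143 mm below this point, depending on how far the shank is pulled out: feel for the mat with it. The foot's axis is 25 mm above the toe's end. Above 20 N on the mat is pressing hard; above 15 N on the housings or the ring.
- stand: Fixed rod stand, base plate 110 x 110 x 10 mm. Two level rails 70 mm long along its x, 26 mm wide, at y = -32 and +32 mm, tops 160 mm above the bench, with a slot 38 mm wide between them, open below and at both ends. The rod's crossbar rests across both rails, shank in the slot, rod origin 186 mm high. Origin on the bench below the slot's middle, z up.
- bottle: Bystander: small amber bottle, 40 mm across, 75 mm high; origin at its underside. Leave alone.
- dish: Bystander: shallow glass dish, 84 mm across, 16 mm high; origin at its underside. Leave alone.
- beaker: Bystander: glass beaker, 60 mm across, 75 mm high; origin at its underside. Leave alone.
- mat: Flat fixed dark bench mat, 380 (x) x 440 (y) x 3 mm, on the bench below the gap and before its mouth; the ring lies on it. Origin at the centre of its underside, which is at z = 0, the bench top.
Not all that is in view belongs to the job. Of the things shaped like the stand, the aluminium one is meant.

How it is judged:
On the way, in this order (a step that is already met when the one before it is completed fails the run):
1. the rod is lifted off its stand (height (world z) of rod above 0.21 m), for 0.1 s.
2. the rod drags the ring: it has moved 20 mm towards the mouth, in touch with the rod (contact force between rod and ring above 0.05 N and distance of ring from where it was at the start of the episode above 0.02 m and x of ring in the frame of housings below 0.01 m).
3. the ring lies down in front of the housings, wholly clear of the gap (x of ring in the frame of housings between -0.25 and -0.0965 m and y of ring in the frame of housings between -0.1 and 0.1 m and height (world z) of ring below 0.02 m), for 0.1 s.
At the end, for the whole second after the job is handed in: Ring flat (0.1 rad) and at rest on the mat or bench, centre 16.5 to 170 mm before the gap's mouth, within 100 mm of its middle line. Rod released, at rest across both rails, upright (0.1 rad), origin within 30 mm along and 20 mm across of the stand's middle, 180 to 192 mm high (all of step 3 and (angle between ring's own z axis and vertical below 0.1 rad or angle between ring's own z axis and vertical above 3.04 rad) and linear speed of each of ring, rod below 0.02 m/s and x of rod in the frame of stand between -0.03 and 0.03 m and y of rod in the frame of stand between -0.02 and 0.02 m and z of rod in the frame of stand between 0.18 and 0.192 m and angle between rod's own z axis and vertical below 0.1 rad and contact force between the fingers and rod below 0.1 N); the robot touches nothing.
It fails at once if the rod presses on the bench mat with more than 20 N (contact force between rod and mat above 20 N).
It fails at once if the rod pushes on the housings with more than 15 N (contact force between rod and housings above 15 N).
It fails at once if the rod loads the ring with more than 15 N (contact force between rod and ring above 15 N).
It fails at once if the fingers touch the ring (contact force between the fingers and ring above 0.5 N).
It fails at once if the bottle, dish or beaker is moved more than 20 mm (distance of any of bottle, dish, beaker from where it was at the start of the episode above 0.02 m).
It also fails if it takes over 64 s, if anything falls off the work surface, if the arm or the gripper's body presses on something with over 40 N, if the wrist force passes 120 N, or if a joint passes its speed limit or range.

### The arm

A 6-joint arm with a two-finger parallel gripper is mounted at the origin on the work surface. World frame = base frame: x ahead of the robot, y to its left, z up, the work surface at z = 0. Lengths are in m, angles in rad, forces in N, time in s.
With the tool pointing down it reaches from about 0.4 to 0.825 m from the base axis. Payload 7 kg.
Tool frame: the origin (TCP) lies midway between the tips of the shut fingers; the grasp point (between the pads) lies 19 mm behind it; z points along the fingers, x is the direction in which the jaws open and shut, and the axes are right-handed (so a half turn about z gives the same grasp; the last joint's range is limited). The gripper opens to 85 mm and grips with 20 to 120 N. Pads are 22 mm wide; open, the fingers measure 114 mm over their backs; the gripper's body (76 mm by 85 mm) begins 54 mm behind the grasp point. The pads swing forward as they close: fully open they stand 13 mm farther back than shut.
Start: joints at [1.468, 0.359, 0.012, 0, -1.224, -0.288], TCP at [0.257, 0.624, 0.231] pointing down, gripper open.
Joint ranges: [-3.07, 3.07], [-1.43, 2.12], [-1.02, 1.25], [-3.03, 1.67], [-3.05, -0], [-3.03, 3.03]. Speed limits (rad/s): [2.39, 2.39, 3.01, 3.14, 3.14, 3.14].

### API

Orientations are given as a unit quaternion [w, x, y, z].
In Python, from rig import env gives the robot as it stands. The module is installed in compiled form; this text tells all that it offers.
- The arm moves only by the shell command python3 -m inch 'ROWS' [FORCE]. ROWS is JSON, a list that holds one entry, the list of rows, each a list of 7 numbers: the finger opening in m, from 0 to 0.0854, then the shift along the tool's x, y, z in m, then the turn, a rotation vector about the tool's x, y, z in rad. A call has 1 to 8 rows; each row is the pose to reach, as a shift and turn from the pose commanded when the call began, along the tool's axes at that moment; what a row does not reach only later rows make up. A row lasts 1/8 s, in which the tool goes at most 62.5 mm and 10.7 degrees, less where a joint would pass 70% of its speed; a pose out of reach is approached as far as the arm can. A call with a gripper value outside its range is refused whole. The fingers move at their own pace and stop on an object; FORCE is the grip in N (left out, the last holds). Time passes only in rows, so rows that repeat a pose let the fingers close. It gives the time, the measured TCP pose, the force and the opening at its end, in the units of the state.
- env.read_state(): the state, without advancing time (a new reading comes with each control period).
- env.get_image(name): name is "scene" or "top"; returns a dict with "color" (384x512x3 uint8, red, green, blue), "camera_matrix" (3x3 intrinsics, pixels), "dist" ([k1, k2, p1, p2, k3] as OpenCV has them; the pictures are not rectified), "R" (3x3) and "t" (3): a world point X has camera coordinates R X + t. Camera axes: x right, y down, z forward; pixel columns grow to the right and rows downward; lengths in m; the calibration is good to about 2 mm. A picture is of the moment at which its call begins. There is no depth.
- env.hand_in(): hands the job in, once; it reports no verdict.
The state is a dict: "t": time; "qpos": joint angles; "qd": joint speeds; "effort": joint torques, N m; "position": TCP position; "tcp_rot": TCP orientation; "force": force on the tool from outside, world axes, zero at the start; "wrist_torque": the same for the moment, N m; "grip_width": opening from 0.0 (shut) to 1.0 (fully open).
Only numpy, scipy, OpenCV 4.12 (cv2) and the standard library are available. Lean on these libraries where they do the work, as an engineer would, in place of code of your own. Each camera call takes 0.05 s, during which the arm holds its last target.

## Working session

There is one attempt and no reset: what is moved stays moved. The work goes in short steps, Python scripts to look and compute and a shell command to move; the robot and the scene stay as the last step left them, time stands still between calls to the robot, and variables do not carry over. Pictures are saved under pics/ and viewed, and the job is handed in when it is done.

```bash
mkdir -p pics; python3 - <<'E'
from rig import env
import cv2,json,numpy as np
print(env.read_state())
for n in("scene","top"):
    d=env.get_image(n); cv2.imwrite(f"pics/{n}0.png",cv2.cvtColor(d["color"],cv2.COLOR_RGB2BGR))
    print(n,[np.round(d[k],4).tolist() for k in("camera_matrix","dist","R","t")])
    print("cam",(-np.array(d["R"]).T@np.array(d["t"])).round(3))
E
```

```text
{'t': 0.0, 'qpos': array([ 1.46811383e+00,  3.59370902e-01,  1.10186380e-02, -3.44974983e-04,
       -1.22413635e+00, -2.88096594e-01]), 'qd': array([ 0.00078228, -0.00160598, -0.00086647, -0.00060885,  0.00067291,
       -0.00062727]), 'effort': array([-1.41883629e-03, -5.83333039e+01,  2.93421149e+01,  6.93727836e+00,
       -5.88331983e-03,  4.71390234e-07]), 'position': array([0.25695475, 0.62362049, 0.23035747]), 'tcp_rot': array([-6.65155310e-04, -5.56319164e-01,  8.30968258e-01, -5.47564029e-04]), 'force': array([-0.76546928, -0.16658025, -0.26198647]), 'wrist_torque': array([-0.06502882, -0.029184  , -0.01959632]), 'grip_width': 1.0031714426663074}
scene [[[391.0293, 0.0, 249.4509], [0.0, 391.0293, 188.9991], [0.0, 0.0, 1.0]], [-0.0202, 0.0, 0.0, 0.0, 0.0], [[-0.2821, 0.9592, 0.017], [0.7677, 0.2364, -0.5956], [-0.5754, -0.155, -0.8031]], [0.1237, -0.3339, 1.4856]]
cam [1.146 0.19  0.992]
top [[[410.0386, 0.0, 252.2144], [0.0, 410.0386, 195.5185], [0.0, 0.0, 1.0]], [-0.0075, 0.0, 0.0, 0.0, 0.0], [[-0.0149, -0.9997, 0.0205], [-0.9837, 0.011, -0.1797], [0.1794, -0.0229, -0.9835]], [-0.0052, 0.52, 1.1912]]
cam [0.298 0.016 1.265]
```

View pics/scene0.png

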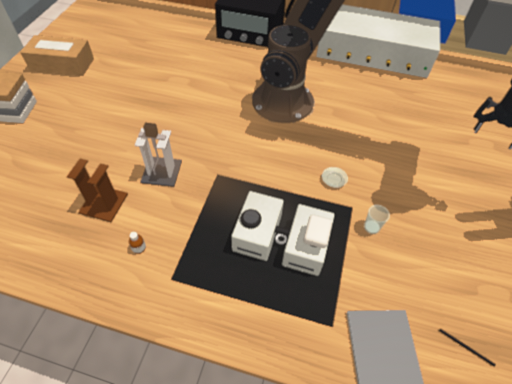

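View pics/top0.png

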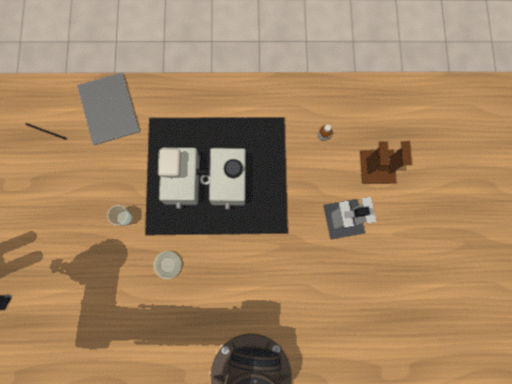

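The stand candidates are the silver-railed one (scene 157,155; top 350,215), which carries the rod, and a brown copper or wood one (scene 97,190; top 385,163), which is empty. The aluminium one with the rod fits the description. I'll confirm in enlarged crops.

```bash
python3 - <<'E'
import cv2,numpy as np
s=cv2.imread("pics/scene0.png");t=cv2.imread("pics/top0.png")
def c(im,x,y,w,h,f):return cv2.resize(im[y:y+h,x:x+w],None,fx=f,fy=f,interpolation=cv2.INTER_CUBIC)
cv2.imwrite("pics/c1.png",np.hstack([c(s,120,110,80,90,5),c(t,310,180,80,90,5)]))
cv2.imwrite("pics/c2.png",np.hstack([c(s,215,180,130,100,3),c(t,145,135,130,100,3)]))
E
```

```text
(no output)
```

View pics/c1.png

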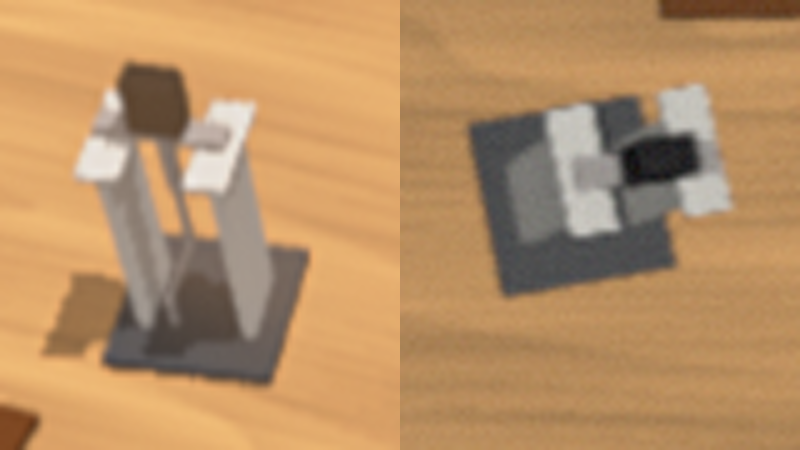

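View pics/c2.png

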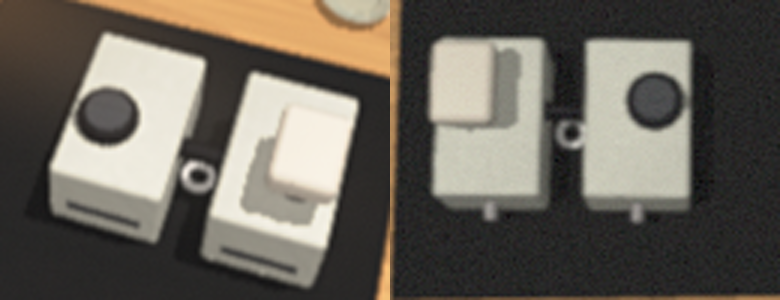

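```bash
cat > h.py <<'E'
import cv2,numpy as np
from rig import env
def ray(d,uv,z):
    K=np.array(d["camera_matrix"]);R=np.array(d["R"]);t=np.array(d["t"])
    p=cv2.undistortPoints(np.array(uv,float).reshape(-1,1,2),K,np.array(d["dist"])).reshape(-1,2)
    w=np.c_[p,np.ones(len(p))]@R; c=-R.T@t
    return c+w*((z-c[2])/w[:,2])[:,None]
def proj(d,X):
    return cv2.projectPoints(np.array(X,float).reshape(-1,3),cv2.Rodrigues(np.array(d["R"]))[0],np.array(d["t"]),np.array(d["camera_matrix"]),np.array(d["dist"]))[0].reshape(-1,2)
def crop(d,x,y,w,h,f):
    return cv2.resize(cv2.cvtColor(d["color"],cv2.COLOR_RGB2BGR)[y:y+h,x:x+w],None,fx=f,fy=f,interpolation=cv2.INTER_CUBIC)
E
python3 - <<'E'
from h import *
D={n:env.get_image(n) for n in("scene","top")}
# housings tops & rails masks
for n,(x,y,w,h),z in (("top",(145,135,120,80),.085),("scene",(220,185,120,95),.085)):
    d=D[n];c=d["color"][y:y+h,x:x+w].astype(int)
    m=((c.min(2)>150)).astype(np.uint8)
    cs,_=cv2.findContours(m,cv2.RETR_EXTERNAL,cv2.CHAIN_APPROX_NONE)
    for k in sorted(cs,key=cv2.contourArea)[::-1][:4]:
        if cv2.contourArea(k)<15: continue
        b=cv2.boxPoints(cv2.minAreaRect(k))+[x,y]
        print(n,cv2.contourArea(k),b.round(1).tolist(),ray(d,b,z)[:,:2].round(3).tolist())
d=D["top"]
cv2.imwrite("pics/c3.png",np.hstack([crop(D["scene"],235,190,100,90,4),crop(d,155,140,100,90,4)]))
E
```

```text
top 1352.0 [[159.0, 148.0], [194.0, 148.0], [194.0, 199.0], [159.0, 199.0]] [[0.66, 0.264], [0.659, 0.16], [0.505, 0.159], [0.506, 0.26]]
top 1285.0 [[206.0, 149.0], [243.0, 149.0], [243.0, 200.0], [206.0, 200.0]] [[0.655, 0.125], [0.655, 0.014], [0.5, 0.016], [0.501, 0.124]]
scene 1887.5 [[284.1, 252.2], [298.2, 202.9], [336.6, 213.9], [322.5, 263.2]] [[0.665, 0.158], [0.503, 0.161], [0.508, 0.271], [0.667, 0.259]]
scene 1417.0 [[231.1, 236.8], [246.6, 188.1], [283.8, 199.9], [268.3, 248.6]] [[0.661, 0.013], [0.495, 0.007], [0.504, 0.119], [0.667, 0.117]]
```

View pics/c3.png

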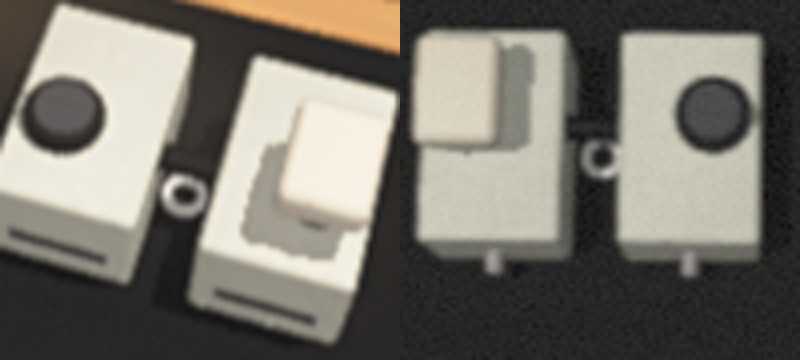

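```bash
python3 - <<'E'
from h import *
D={n:env.get_image(n) for n in("scene","top")}
g=cv2.GaussianBlur(cv2.cvtColor(D["top"]["color"],cv2.COLOR_RGB2GRAY).astype(np.float32),(3,3),0)
def peak(p,a,sgn):
    q=sgn*np.diff(p); i=int(q.argmax()); 
    s=0
    if 0<i<len(q)-1: s=(q[i-1]-q[i+1])/(2*(q[i-1]-2*q[i]+q[i+1]))
    return a+i+.5+s
for nm,a,b,sg,rows in (("Lright",186,203,-1,range(176,197)),("Rleft",200,216,1,list(range(152,166))+list(range(186,197))),("Rright",235,254,-1,list(range(152,158))+list(range(178,197))),("Lleft",152,168,1,range(180,196))):
    pt=np.array([[peak(g[r,a:b],a,sg),r] for r in rows]); W=ray(D["top"],pt,.085)
    f=np.polyfit(W[:,0],W[:,1],1);r=W[:,1]-np.polyval(f,W[:,0]);k=abs(r)<3*np.median(abs(r))+1e-4;f=np.polyfit(W[k,0],W[k,1],1)
    print(nm,f.round(4),"y@.58",np.polyval(f,.58).round(4),len(W),k.sum(),r.std().round(4))
for nm,a,b,sg,cols in (("near",193,210,-1,list(range(163,176))+list(range(182,192))+list(range(212,222))+list(range(229,240))),("farR",142,158,1,range(212,240)),("farL",142,158,1,range(182,192))):
    pt=np.array([[c,peak(g[a:b,c],a,sg)] for c in cols]); W=ray(D["top"],pt,.085)
    f=np.polyfit(W[:,1],W[:,0],1);print(nm,f.round(4),"x@.14",np.polyval(f,.14).round(4),(W[:,0]-np.polyval(f,W[:,1])).std().round(4))
# ring
for n,(x,y,w,h) in (("top",(197,172,12,18)),("scene",(270,228,20,22))):
    d=D[n];gg=cv2.cvtColor(d["color"],cv2.COLOR_RGB2GRAY)[y:y+h,x:x+w]
    print(n);print(gg)
E
```

```text
Lright [-0.0176  0.1678] y@.58 0.1575 21 21 0.0002
Rleft [-0.0235  0.128 ] y@.58 0.1144 25 25 0.0003
Rright [-0.0189  0.0212] y@.58 0.0103 25 24 0.0001
Lleft [-0.0187  0.2711] y@.58 0.2603 16 16 0.0003
near [0.0269 0.4979] x@.14 0.5016 0.0021
farR [0.0296 0.6565] x@.14 0.6607 0.0002
farL [0.0101 0.6594] x@.14 0.6608 0.0
top
[[ 39  45  38  42  44  37  41  41  41  47  41  52]
 [ 39  25  38  32  28  35  26  31  33  31  33  46]
 [ 50  37  31  33  27  45  50  44  43  43  39  45]
 [ 71  63  38  36  67  92  97  85  75  76  81  86]
 [ 86  73  44  54  93 118 119  95  74  74  99 131]
 [ 84  68  47  73 111 119  99  65  49  51  89 143]
 [ 83  70  48  90 118 116  67  35  26  38  72 135]
 [ 83  66  52  92 124 114  62  26  25  35  60 120]
 [ 89  68  53  88 124 117  69  36  27  40  75 137]
 [ 87  63  51  80 115 123  96  67  70  88 124 165]
 [ 85  67  40  57  92 123 125 119 126 162 179 182]
 [ 84  66  39  38  59  94 120 131 152 180 179 149]
 [ 84  68  43  27  32  55  72  87 103 116 108  92]
 [ 85  68  39  33  32  34  31  37  46  53  45  64]
 [ 83  63  37  22  24  32  27  32  31  32  35  63]
 [ 76  57
[... 1321 characters left out ...]
  94 131
  209 234]
 [174 150 125  69  30  41  82 119 142 154 158 158 158 154 137 110  93 165
  224 234]
 [166 145 107  52  30  32  44  70  99 123 134 136 135 120  85  58 102 192
  231 234]
 [159 142  93  41  30  31  31  35  49  67  79  82  78  64  38  54 126 205
  233 234]
 [152 132  75  31  31  33  32  30  30  32  38  38  38  31  29  78 158 217
  233 232]
 [149 120  62  35  36  38  34  33  31  31  31  31  30  29  35  99 183 227
  232 232]
 [145 103  52  39  42  42  40  36  33  31  33  32  31  28  45 115 200 232
  233 232]
 [142  83  43  40  43  43  44  40  33  31  32  32  29  30  64 139 211 234
  233 232]
 [129  70  37  40  43  44  43  41  33  31  33  31  28  33  90 171 225 235
  234 233]]
```

```bash
python3 - <<'E'
from h import *
D={n:env.get_image(n) for n in("scene","top")}
print(ray(D["top"],[[205.4,179.2]],.008),ray(D["scene"],[[280.8,238.2]],.008))
H=np.array([.581,.136]);a=-.0195;u=np.array([np.cos(a),np.sin(a)]);v=np.array([-u[1],u[0]])
for n,p in (("top",[[205.4,179.2]]),("scene",[[280.8,238.2]])):
    r=ray(D[n],p,.008)[0,:2]-H;print(n,"ring in housing",(r@u).round(4),(r@v).round(4))
    print("hous corners z.085", proj(D[n],[[*(H+sx*.08*u+sy*v),.085] for sx in(-1,1) for sy in(-.125,-.021,.021,.125)]).round(1).tolist())
# stand / rod : masks
d=D["top"]
cv2.imwrite("pics/c4.png",np.hstack([crop(D["scene"],130,115,50,75,8),crop(d,325,190,50,75,8)]))
for n,(x,y,w,h) in (("top",(330,192,60,45)),("scene",(130,115,60,60))):
    c=D[n]["color"][y:y+h,x:x+w].astype(int)
    for nm,m in (("blk",c.max(2)<(60 if n=="top" else 95)),("rail",(c.min(2)>170))):
        k,l,s,ce=cv2.connectedComponentsWithStats(m.astype(np.uint8))
        for i in range(1,k):
            if s[i,4]>20: print(n,nm,s[i].tolist(),(ce[i]+[x,y]).round(2),cv2.boxPoints(cv2.minAreaRect(np.argwhere(l==i)[:,::-1].astype(np.float32))).round(1).tolist())
E
```

```text
[[0.58062178 0.13296962 0.008     ]] [[0.58330576 0.13627377 0.008     ]]
top ring in housing -0.0003 -0.003
hous corners z.085 [[244.2, 200.5], [208.5, 200.2], [194.0, 200.1], [158.2, 199.8], [244.6, 147.7], [209.7, 147.3], [195.6, 147.2], [160.6, 146.8]]
scene ring in housing 0.0023 0.0003
hous corners z.085 [[248.3, 189.4], [283.1, 198.6], [297.5, 202.4], [333.9, 212.0], [230.0, 235.4], [267.7, 246.2], [283.3, 250.7], [322.7, 262.0]]
top blk [24, 16, 15, 9, 109] [361.03 211.62] [[23.600000381469727, 16.700000762939453], [37.599998474121094, 14.399999618530273], [38.900001525878906, 22.200000762939453], [24.899999618530273, 24.5]]
top rail [33, 5, 9, 11, 69] [367.07 201.71] [[33.0, 5.0], [41.0, 5.0], [41.0, 15.0], [33.0, 15.0]]
top rail [10, 9, 13, 26, 155] [345.38 213.49] [[9.100000381469727, 10.300000190734863], [16.799999237060547, 8.600000381469727], [22.200000762939453, 33.0], [14.5, 34.70000076293945]]
top rail [36, 23, 9, 8, 54] [370.35 218.52] [[35.79999923706055, 24.299999237060547], [43.400001525878906, 22.399999618530273], [44.900001525878906, 28.799999237060547], [37.400001525878906, 30.600000381469727]]
scene blk [15, 10, 12, 12, 54] [151.09 132.04] [[14.5, 11.5], [24.700000762939453, 9.5], [26.899999618530273, 20.600000381469727], [16.700000762939453, 22.700000762939453]]
scene blk [26, 52, 11, 8, 67] [160.42 171.27] [[26.0, 52.0], [36.0, 52.0], [36.0, 59.0], [26.0, 59.0]]
scene rail [27, 15, 14, 18, 126] [163.44 139.1 ] [[26.0, 31.600000381469727], [32.599998474121094, 13.300000190734863], [40.400001525878906, 16.100000381469727], [33.70000076293945, 34.5]]
scene rail [5, 22, 10, 9, 67] [139.57 141.51] [[4.300000190734863, 29.299999237060547], [7.400000095367432, 21.399999618530273], [15.0, 24.399999618530273], [11.899999618530273, 32.29999923706055]]
```

View pics/c4.png

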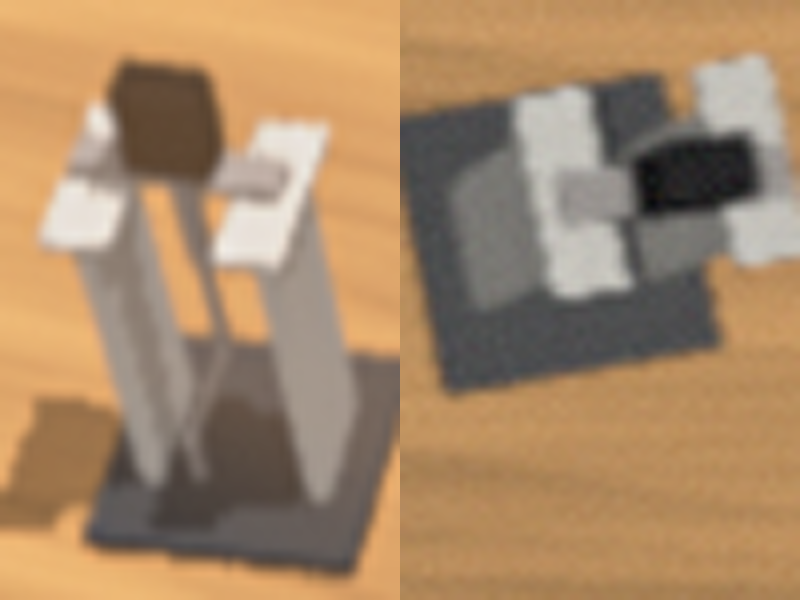

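```bash
python3 - <<'E'
from h import *
D={n:env.get_image(n) for n in("scene","top")}
T=D["top"];S=D["scene"]
def tc(p): p=np.array(p,float); return np.c_[325+(p[:,0]-400+.5)/8-.5,190+(p[:,1]+.5)/8-.5]
def sc(p): p=np.array(p,float); return np.c_[130+(p[:,0]+.5)/8-.5,115+(p[:,1]+.5)/8-.5]
def show(n,W):
    W=W[:,:2];e=W-np.roll(W,-1,0);print(n,W.round(4).tolist(),"mean",W.mean(0).round(4),"len",np.hypot(*e.T).round(4),"ang",np.arctan2(e[:,1],e[:,0]).round(3))
show("T railL",ray(T,tc([[513,95],[592,87],[633,287],[560,298]]),.16))
show("T railR",ray(T,tc([[693,68],[768,55],[808,255],[737,265]]),.16))
show("S rail right",ray(S,sc([[262,122],[330,124],[277,268],[214,264]]),.16))
show("S railleft ",ray(S,sc([[38,246],[105,250]]),.16))
show("T barends",ray(T,tc([[562,195],[795,170]]),.166))
show("T blockR edge",ray(T,tc([[752,135],[760,195]]),.206))
show("S blocktop",ray(S,sc([[122,60],[207,70],[222,150]]),.206))
show("T base",ray(T,tc([[448,393],[720,347]]),.01))
E
```

```text
T railL [[0.4801, -0.2467], [0.4826, -0.2741], [0.4135, -0.2842], [0.4101, -0.259]] mean [ 0.4466 -0.266 ] len [0.0275 0.0698 0.0254 0.0711] ang [ 1.661  0.145 -1.436 -2.967]
T railR [[0.4888, -0.3095], [0.4931, -0.3358], [0.4237, -0.3449], [0.4206, -0.3203]] mean [ 0.4565 -0.3276] len [0.0267 0.07   0.0248 0.0691] ang [ 1.731  0.13  -1.445 -2.985]
S rail right [[0.416, -0.2796], [0.4094, -0.2552], [0.4818, -0.2445], [0.4867, -0.2668]] mean [ 0.4485 -0.2615] len [0.0253 0.0731 0.0228 0.0719] ang [-1.311 -2.996  1.786  0.18 ]
S railleft  [[0.4973, -0.3308], [0.492, -0.307]] mean [ 0.4947 -0.3189] len [0.0244 0.0244] ang [-1.351  1.791]
T barends [[0.4445, -0.2601], [0.4521, -0.3405]] mean [ 0.4483 -0.3003] len [0.0807 0.0807] ang [ 1.665 -1.476]
T blockR edge [[0.4583, -0.314], [0.4384, -0.3154]] mean [ 0.4483 -0.3147] len [0.02 0.02] ang [ 0.067 -3.075]
S blocktop [[0.4425, -0.314], [0.4382, -0.283], [0.473, -0.2613]] mean [ 0.4513 -0.2861] len [0.0313 0.041  0.0609] ang [-1.432 -2.586  1.046]
T base [[0.3894, -0.2512], [0.4056, -0.3573]] mean [ 0.3975 -0.3042] len [0.1073 0.1073] ang [ 1.722 -1.419]
```

```bash
cat > plan.py <<'E'
import sys,numpy as np
from scipy.spatial.transform import Rotation as Ro
from rig import env
def rot(q): return Ro.from_quat([q[1],q[2],q[3],q[0]])
s=env.read_state();p=s["position"];R=rot(s["tcp_rot"])
# target x y z, rod yaw (tool x = rod yaw + pi, z down)
x,y,z,yaw=map(float,sys.argv[1:5])
ya=yaw+np.pi
Rt=Ro.from_matrix(np.array([[np.cos(ya),np.sin(ya),0],[np.sin(ya),-np.cos(ya),0],[0,0,-1.]]))
d=R.inv().apply(np.array([x,y,z])-p)
print("t",round(s["t"],2),"pos",p.round(4),"F",s["force"].round(1),"M",s["wrist_torque"].round(2),"w",round(s["grip_width"],3),"q",s["qpos"].round(2),"shift",d.round(4),"turn",(R.inv()*Rt).as_rotvec().round(4))
E
python3 plan.py .40 .25 .30 .12
```

```text
t 0.5 pos [0.2571 0.6241 0.2313] F [-0.2  0.5  0.8] M [-0.03 -0.01 -0.  ] w 0.998 q [ 1.47  0.36  0.01 -0.   -1.22 -0.29] shift [ 0.2914 -0.2746 -0.0687] turn [-0.00e+00 -1.00e-04  1.06e+00]
```

```bash
python3 -m inch '[[[0.0854,0.042,-0.039,-0.04,0,0,0.15],[0.0854,0.084,-0.078,-0.069,0,0,0.33],[0.0854,0.125,-0.118,-0.069,0,0,0.5],[0.0854,0.167,-0.157,-0.069,0,0,0.68],[0.0854,0.208,-0.196,-0.069,0,0,0.85],[0.0854,0.25,-0.235,-0.069,0,0,1.0],[0.0854,0.2914,-0.2746,-0.069,0,0,1.06],[0.0854,0.2914,-0.2746,-0.069,0,0,1.06]]]'; python3 plan.py .449 -.298 .30 .12
```

```text
t: 1.5
position: [0.4007, 0.2471, 0.301]
tcp_rot: [0.0, -0.058, 0.998, 0.0]
force: [1.1, 0.2, -0.4]
grip_width: 0.998
t 1.5 pos [0.4007 0.2471 0.301 ] F [ 1.1  0.2 -0.4] M [ 0.05  0.01 -0.01] w 0.998 q [ 0.97 -0.03 -0.3   0.   -1.29 -0.86] shift [ 1.48e-02 -5.47e-01  5.00e-04] turn [ 0.0008  0.0009 -0.0045]
```

```bash
python3 -m inch '[[[0.0854,0.0017,-0.062,0,0,0,0],[0.0854,0.0033,-0.124,0,0,0,0],[0.0854,0.005,-0.186,0,0,0,0],[0.0854,0.0067,-0.248,0,0,0,0],[0.0854,0.0083,-0.31,0,0,0,0],[0.0854,0.010,-0.372,0,0,0,0],[0.0854,0.012,-0.434,0,0,0,0],[0.0854,0.0135,-0.496,0,0,0,0]]]'
python3 -m inch '[[[0.0854,0.0013,-0.051,0,0,0,0],[0.0854,0.0013,-0.051,0.03,0,0,0],[0.0854,0.0013,-0.051,0.06,0,0,0],[0.0854,0.0013,-0.051,0.06,0,0,0]]]'; python3 plan.py .449 -.298 .17 .12
python3 - <<'E'
from h import *
D={n:env.get_image(n) for n in("scene","top")}
cv2.imwrite("pics/c5.png",np.hstack([crop(D["scene"],110,75,90,120,4),crop(D["top"],310,160,90,120,4)]))
E
```

```text
t: 2.5
position: [0.4464, -0.2457, 0.3006]
tcp_rot: [0.001, -0.06, 0.998, -0.0]
force: [1.9, -0.0, 0.1]
grip_width: 0.999
t: 3.0
position: [0.4499, -0.2941, 0.2382]
tcp_rot: [-0.002, -0.06, 0.998, 0.001]
force: [-0.6, 0.2, 0.9]
grip_width: 0.999
t 3.0 pos [ 0.4499 -0.2941  0.2382] F [-0.6  0.2  0.9] M [ 0.   -0.04  0.03] w 0.999 q [-0.21  0.13 -0.28 -0.   -1.17  0.33] shift [ 0.0011 -0.0039  0.0682] turn [ 0.002  -0.0041  0.0002]
```

View pics/c5.png

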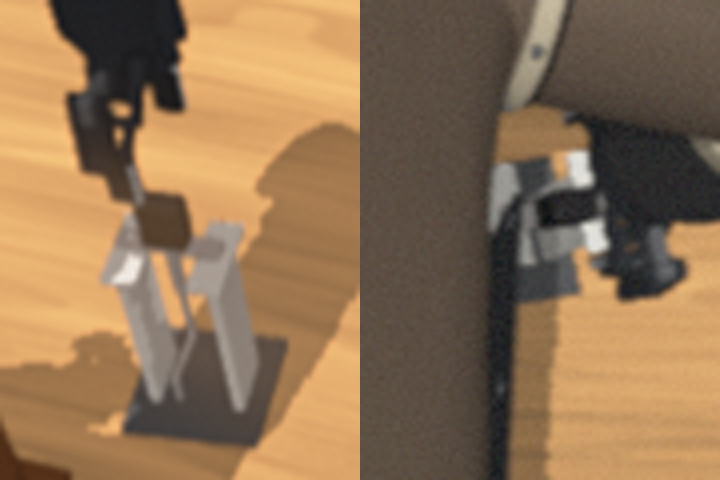

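```bash
python3 -m inch '[[[0.0854,0,-0.003,0.015,0,0,0],[0.0854,0,-0.003,0.03,0,0,0],[0.0854,0,-0.003,0.045,0,0,0],[0.0854,0,-0.003,0.06,0,0,0],[0.0854,0,-0.003,0.066,0,0,0],[0.0854,0,-0.003,0.066,0,0,0]]]' ; python3 plan.py .449 -.298 .17 .12
python3 - <<'E'
from h import *
D={n:env.get_image(n) for n in("scene","top")}
cv2.imwrite("pics/c6.png",np.hstack([crop(D["scene"],110,75,90,120,4),crop(D["top"],310,160,90,120,4)]))
E
```

```text
t: 3.85
position: [0.451, -0.2978, 0.1738]
tcp_rot: [-0.0, -0.06, 0.998, 0.0]
force: [-0.4, -0.3, 0.1]
grip_width: 0.999
t 3.85 pos [ 0.451  -0.2978  0.1738] F [-0.4 -0.3  0.1] M [-0.03 -0.    0.05] w 0.999 q [-0.22  0.19 -0.37  0.   -1.02  0.34] shift [ 0.002  -0.      0.0038] turn [ 0.0002 -0.0009  0.    ]
```

View pics/c6.png

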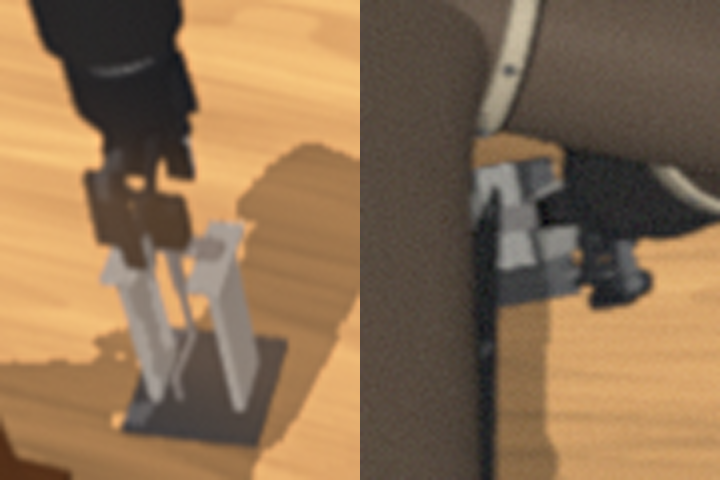

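```bash
python3 - <<'E'
from h import *
D=env.get_image("scene")
y=.12;u=np.array([np.cos(y),np.sin(y)])
for nm,c in(("tcp",[.451,-.2978]),("tcp+y4",[.451,-.2938])):
  X=[[*(np.array(c)+s*u),z] for s,z in((0.05,.187),(0.05,.23),(0.0,.206),(0,.166),(-.05,.187))]
  print(nm,((proj(D,X)-[110,75])*4+1.5).round(0).tolist())
E
```

```text
tcp [[139.0, 272.0], [126.0, 228.0], [156.0, 202.0], [167.0, 242.0], [183.0, 174.0]]
tcp+y4 [[144.0, 273.0], [132.0, 229.0], [162.0, 204.0], [172.0, 243.0], [188.0, 175.0]]
```

```bash
python3 -m inch '[[[0.0854,0,0,0.003,0,0,0],[0.05,0,0,0.003,0,0,0],[0.03,0,0,0.003,0,0,0],[0.015,0,0,0.003,0,0,0],[0.015,0,0,0.003,0,0,0],[0.015,0,0,0.003,0,0,0],[0.015,0,0,0.003,0,0,0],[0.015,0,0,0.003,0,0,0]]]' 60; python3 plan.py .449 -.298 .17 .12
```

```text
t: 5.0
position: [0.4512, -0.2978, 0.1715]
tcp_rot: [0.0, -0.06, 0.998, -0.0]
force: [-1.4, 0.2, 3.1]
grip_width: 0.249
t 5.0 pos [ 0.4512 -0.2978  0.1715] F [-1.4  0.2  3.1] M [ 0.13  0.34 -0.01] w 0.249 q [-0.22  0.19 -0.37  0.   -1.01  0.34] shift [0.0022 0.0001 0.0015] turn [-0.0002  0.0002  0.0001]
```

```bash
python3 -m inch '[[[0.015,0,0,-0.005,0,0,0],[0.015,0,0,-0.02,0,0,0],[0.015,0,0,-0.045,0,0,0],[0.015,0,0,-0.085,0,0,0],[0.015,0,0,-0.13,0,0,0],[0.015,0,0,-0.17,0,0,0],[0.015,0,0,-0.17,0,0,0],[0.015,0,0,-0.17,0,0,0]]]'
python3 plan.py .426 .138 .32 -.0195
python3 - <<'E'
from h import *
D={n:env.get_image(n) for n in("scene","top")}
cv2.imwrite("pics/c7.png",np.hstack([crop(D["scene"],90,25,100,150,4),crop(D["top"],310,130,90,150,4)]))
E
```

```text
t: 6.0
position: [0.4509, -0.2975, 0.3413]
tcp_rot: [0.0, -0.06, 0.998, 0.0]
force: [0.2, -0.5, -2.8]
grip_width: 0.251
t 6.0 pos [ 0.4509 -0.2975  0.3413] F [ 0.2 -0.5 -2.8] M [-0.03 -0.02 -0.05] w 0.251 q [-0.22  0.08 -0.1  -0.   -1.39  0.34] shift [-0.0274  0.4353  0.0215] turn [0.0005 0.0002 0.1394]
```

View pics/c7.png

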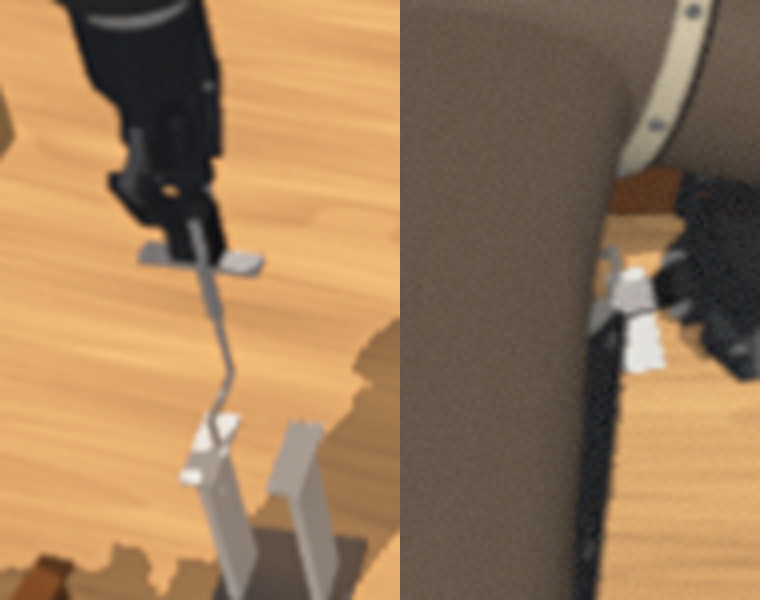

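```bash
python3 - <<'E'
from h import *
D=env.get_image("scene")
u=np.array([np.cos(.12),np.sin(.12)]);c=np.array([.4509,-.2975])+.045*u
for L in(.103,.113,.123,.133,.143): print(L,((proj(D,[[*c,.3558-.026-L]])-[90,25])*4+1.5).round(1), ((proj(D,[[*(c-.045*u),.3558-.026-L+.025]])-[90,25])*4+1.5).round(1))
print(((proj(D,[[*(c-.045*u),.3558-.026]])-[90,25])*4+1.5).round(1))
E
python3 -m inch '[[[0.015,-0.004,0.06,0,0,0,0.02],[0.015,-0.008,0.12,0,0,0,0.04],[0.015,-0.012,0.18,0,0,0,0.06],[0.015,-0.015,0.24,0,0,0,0.08],[0.015,-0.019,0.30,0,0,0,0.1],[0.015,-0.023,0.36,0,0,0,0.12],[0.015,-0.0264,0.42,0,0,0,0.139],[0.015,-0.0274,0.4353,0,0,0,0.139]]]'
python3 plan.py .426 .138 .20 -.0195
```

```text
0.103 [[210.1 426.2]] [[224.3 354. ]]
0.113 [[213.1 436.6]] [[227.1 364.9]]
0.123 [[216.  446.8]] [[229.9 375.6]]
0.133 [[218.8 456.9]] [[232.6 386.1]]
0.143 [[221.7 466.8]] [[235.3 396.5]]
[[200.8 263.4]]
t: 7.15
position: [0.4256, 0.1404, 0.3405]
tcp_rot: [-0.001, 0.008, 1.0, -0.0]
force: [-0.4, -0.5, -1.8]
grip_width: 0.25
t 7.15 pos [0.4256 0.1404 0.3405] F [-0.4 -0.5 -1.8] M [-0.1  -0.07  0.01] w 0.25 q [ 0.76 -0.08 -0.27 -0.   -1.39 -0.78] shift [-0.0006 -0.0023  0.1405] turn [-0.0008 -0.0012  0.0039]
```

```bash
python3 -m inch '[[[0.015,0,-0.002,0.05,0,0,0],[0.015,0,-0.002,0.10,0,0,0],[0.015,0,-0.002,0.14,0,0,0],[0.015,0,-0.002,0.17,0,0,0],[0.015,0,-0.002,0.18,0,0,0],[0.015,0,-0.002,0.18,0,0,0],[0.015,0,-0.002,0.18,0,0,0]]]'
python3 plan.py .426 .138 .16 -.0195
python3 - <<'E'
from h import *
D={n:env.get_image(n) for n in("scene","top")}
cv2.imwrite("pics/c8.png",np.hstack([crop(D["scene"],230,140,100,140,4),crop(D["top"],155,120,90,140,4)]))
E
```

```text
t: 8.02
position: [0.427, 0.136, 0.1625]
tcp_rot: [0.001, 0.009, 1.0, 0.0]
force: [0.9, 0.0, -1.1]
grip_width: 0.247
t 8.03 pos [0.427  0.136  0.1625] F [ 0.9  0.  -1.1] M [ 0.05 -0.07 -0.  ] w 0.247 q [ 0.75  0.04 -0.57  0.   -0.96 -0.77] shift [0.001  0.002  0.0025] turn [0.001  0.0016 0.0006]
```

View pics/c8.png

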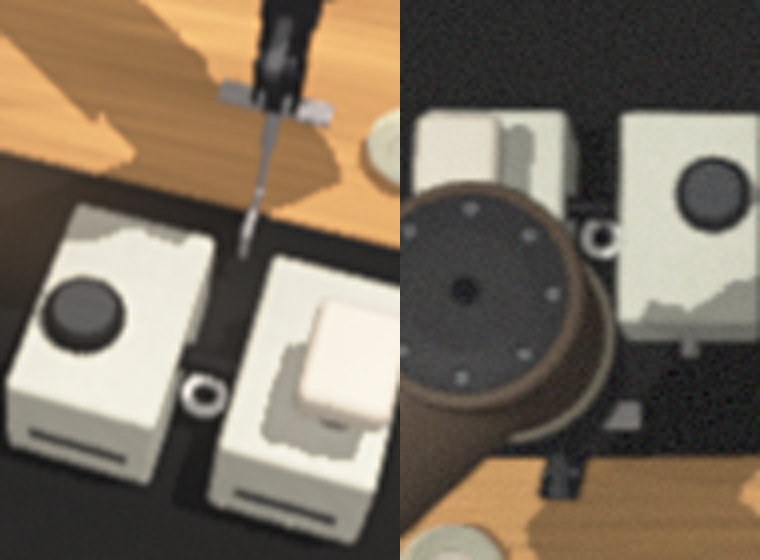

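```bash
python3 - <<'E'
from h import *
D=env.get_image("scene")
for z in (.015,.02,.025,.03,.035,.04): print(z,((proj(D,[[.472,.1351,z],[.472,.1391,z]])-[230,140])*4+1.5).round(1).tolist(), ((proj(D,[[.427,.136,z+.025]])-[230,140])*4+1.5).round(1).tolist())
print(((proj(D,[[.427,.136,.151]])-[230,140])*4+1.5).round(1).tolist())
E
```

```text
0.015 [[238.7, 265.6], [243.9, 266.8]] [[256.4, 200.4]]
0.02 [[239.4, 261.8], [244.6, 263.1]] [[257.1, 196.4]]
0.025 [[240.1, 258.1], [245.3, 259.4]] [[257.8, 192.5]]
0.03 [[240.7, 254.3], [245.9, 255.6]] [[258.6, 188.5]]
0.035 [[241.4, 250.5], [246.6, 251.8]] [[259.3, 184.5]]
0.04 [[242.1, 246.7], [247.3, 248.0]] [[260.0, 180.5]]
[[273.5, 106.4]]
```

```bash
python3 -m inch '[[[0.015,0,0,0.010,0,0,0],[0.015,0,0,0.016,0,0,0],[0.015,0,0,0.016,0,0,0]]]';python3 -m inch '[[[0.015,0,0,0.002,0,0,0],[0.015,0,0,0.004,0,0,0],[0.015,0,0,0.004,0,0,0]]]';python3 -m inch '[[[0.015,0,0,0.002,0,0,0],[0.015,0,0,0.002,0,0,0]]]'
```

```text
t: 8.55
position: [0.4258, 0.1353, 0.1445]
tcp_rot: [-0.001, 0.01, 1.0, -0.001]
force: [-0.1, -0.6, -0.4]
grip_width: 0.251
t: 8.93
position: [0.4262, 0.1357, 0.1412]
tcp_rot: [-0.0, 0.009, 1.0, -0.0]
force: [0.1, -0.2, -1.5]
grip_width: 0.249
t: 9.18
position: [0.4262, 0.1356, 0.1392]
tcp_rot: [-0.0, 0.01, 1.0, -0.0]
force: [-0.4, 0.8, -1.6]
grip_width: 0.248
```

```bash
python3 -m inch '[[[0.015,0,0,0.001,0,0,0],[0.015,0,0,0.001,0,0,0]]]';python3 plan.py .426 .136 .138 -.0195|cut -c1-120
```

```text
t: 9.43
position: [0.4262, 0.1356, 0.1383]
tcp_rot: [-0.0, 0.01, 1.0, -0.0]
force: [0.9, -0.6, -2.5]
grip_width: 0.249
t 9.43 pos [0.4262 0.1356 0.1383] F [ 0.9 -0.6 -2.5] M [-0.02  0.04 -0.08] w 0.249 q [ 0.75  0.07 -0.6   0.   -0.9  -0.7
```

```bash
python3 -m inch '[[[0.015,0,0,0.001,0,0,0],[0.015,0,0,0.001,0,0,0]]]';python3 plan.py .426 .136 .138 -.0195|cut -c1-120
```

```text
t: 9.68
position: [0.4263, 0.1357, 0.1375]
tcp_rot: [0.0, 0.009, 1.0, 0.0]
force: [-1.3, -0.5, 1.8]
grip_width: 0.248
t 9.68 pos [0.4263 0.1357 0.1375] F [-1.3 -0.5  1.8] M [-0.07  0.41 -0.02] w 0.248 q [ 0.75  0.07 -0.6   0.   -0.9  -0.7
```

```bash
python3 - <<'E'
from h import *
D=env.get_image("scene")
im=crop(D,265,180,50,50,12)
e=(proj(D,[[.4713,.1348,.003],[.4713,.1388,.003]])-[265,180])*12+5.5
print(e.round(0))
cv2.imwrite("pics/c9.png",im)
E
python3 -m inch '[[[0.015,0,0,-0.005,0,0,0],[0.015,0,0,-0.0115,0,0,0],[0.015,0,0,-0.0115,0,0,0]]]'; python3 plan.py .48 .1365 .149 -.0195
```

```text
[[292. 342.]
 [307. 346.]]
t: 10.1
position: [0.4266, 0.136, 0.1494]
tcp_rot: [0.0, 0.009, 1.0, 0.0]
force: [0.7, -0.6, -1.2]
grip_width: 0.252
t 10.1 pos [0.4266 0.136  0.1494] F [ 0.7 -0.6 -1.2] M [-0.03 -0.06 -0.01] w 0.252 q [ 0.75  0.05 -0.59  0.   -0.93 -0.77] shift [-0.0534  0.0015  0.0005] turn [0.0008 0.001  0.0005]
```

View pics/c9.png

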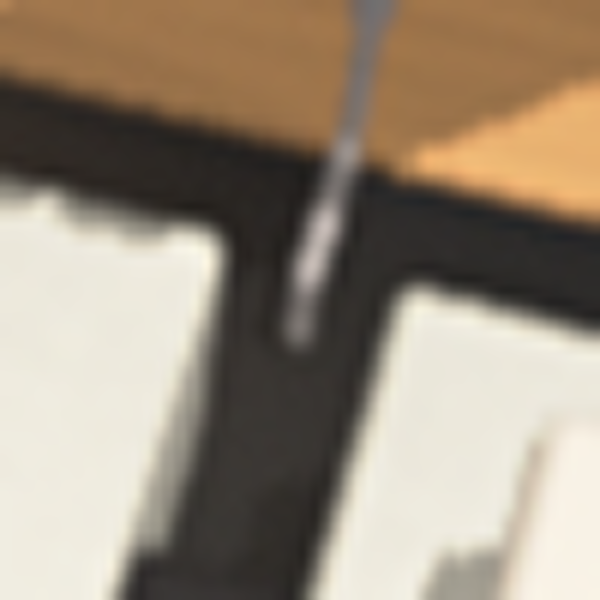

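```bash
python3 -m inch '[[[0.015,-0.015,0,0,0,0,0],[0.015,-0.033,0,0,0,0,0],[0.015,-0.051,0,0,0,0,0],[0.015,-0.069,0,0,0,0,0],[0.015,-0.087,0.0005,0,0,0,0],[0.015,-0.100,0.0015,0,0,0,0],[0.015,-0.110,0.0015,0,0,0,0],[0.015,-0.110,0.0015,0,0,0,0]]]'; python3 plan.py .5365 .1355 .149 -.0195
python3 - <<'E'
from h import *
D={n:env.get_image(n) for n in("scene","top")}
cv2.imwrite("pics/c10.png",np.hstack([crop(D["scene"],262,200,40,60,10),crop(D["top"],185,150,40,60,10)]))
E
```

```text
t: 11.1
position: [0.5367, 0.1351, 0.1486]
tcp_rot: [-0.0, 0.01, 1.0, -0.0]
force: [-0.6, 0.2, -0.6]
grip_width: 0.251
t 11.1 pos [0.5367 0.1351 0.1486] F [-0.6  0.2 -0.6] M [-0.02  0.07 -0.05] w 0.251 q [ 0.6   0.23 -0.37 -0.   -0.97 -0.62] shift [ 0.0002  0.0004 -0.0004] turn [-0.0001 -0.0002  0.0001]
```

View pics/c10.png

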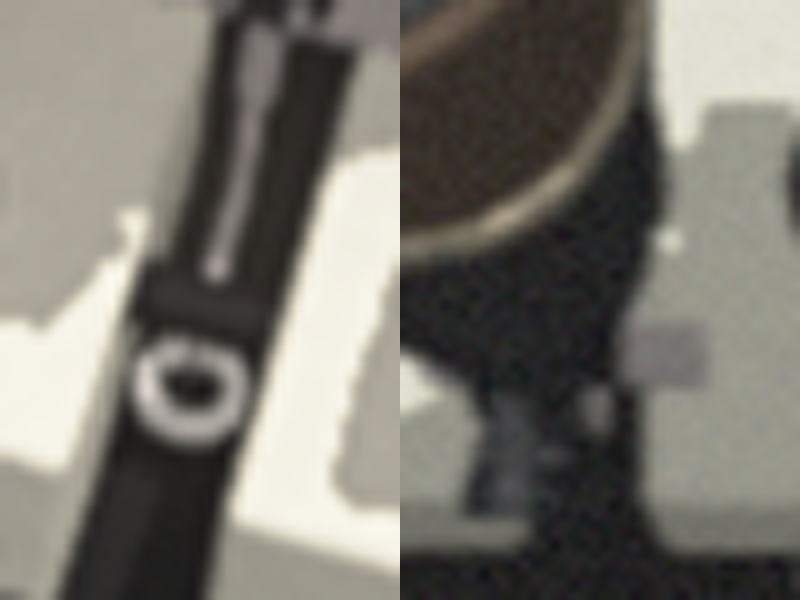

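```bash
python3 - <<'E'
from h import *
D=env.get_image("scene")
for X in ([.582,.1355,.014],[.582,.1355,.003],[.583,.1363,.008],[.583,.1363,.003],[.582,.1355,.02]):
  print(X,((proj(D,[X])-[262,200])*10+4.5).round(0))
E
```

```text
[0.582, 0.1355, 0.014] [[193. 372.]]
[0.582, 0.1355, 0.003] [[190. 391.]]
[0.583, 0.1363, 0.008] [[193. 386.]]
[0.583, 0.1363, 0.003] [[191. 394.]]
[0.582, 0.1355, 0.02] [[194. 361.]]
```

```bash
python3 -m inch '[[[0.015,-0.002,0,0,0,0,0],[0.015,-0.002,0,0.002,0,0,0],[0.015,-0.002,0,0.004,0,0,0],[0.015,-0.002,0,0.005,0,0,0]]]'; python3 -m inch '[[[0.015,0,0,0.001,0,0,0],[0.015,0,0,0.002,0,0,0],[0.015,0,0,0.002,0,0,0]]]'; python3 plan.py .5365 .1355 .140 -.0195
python3 - <<'E'
from h import *
D={n:env.get_image(n) for n in("scene","top")}
cv2.imwrite("pics/c11.png",crop(D["scene"],262,200,40,60,10))
E
```

```text
t: 11.75
position: [0.5381, 0.135, 0.1436]
tcp_rot: [-0.0, 0.009, 1.0, -0.0]
force: [-0.9, 0.7, -1.4]
grip_width: 0.252
t: 12.12
position: [0.5382, 0.135, 0.1417]
tcp_rot: [-0.0, 0.01, 1.0, -0.0]
force: [0.1, -0.5, -1.2]
grip_width: 0.249
t 12.12 pos [0.5382 0.135  0.1417] F [ 0.1 -0.5 -1.2] M [-0.02  0.03  0.03] w 0.249 q [ 0.6   0.24 -0.38 -0.   -0.95 -0.62] shift [0.0017 0.0005 0.0017] turn [-0.0001 -0.0002  0.0004]
```

View pics/c11.png

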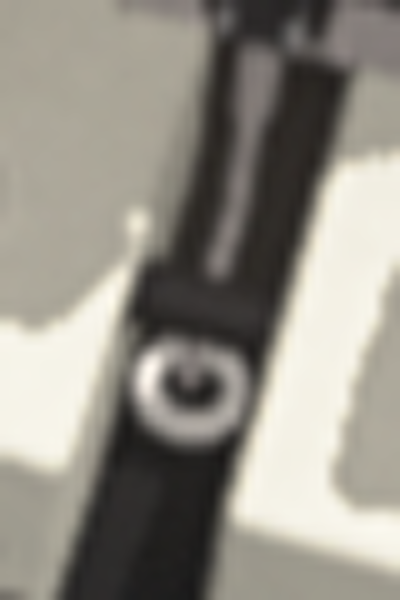

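```bash
python3 -m inch '[[[0.015,0,0,0.0015,0,0,0],[0.015,0,0,0.0025,0,0,0],[0.015,0,0,0.0025,0,0,0]]]'; python3 plan.py .5365 .1355 .139 -.0195;  python3 -m inch '[[[0.015,0.003,0,0,0,0,0],[0.015,0.007,0,0,0,0,0],[0.015,0.012,0,0,0,0,0],[0.015,0.018,0,0,0,0,0],[0.015,0.018,0,0,0,0,0]]]'; python3 plan.py .5365 .1355 .139 -.0195
python3 - <<'E'
from h import *
D={n:env.get_image(n) for n in("scene","top")}
cv2.imwrite("pics/c12.png",crop(D["scene"],262,200,40,60,10))
E
```

```text
t: 12.6
position: [0.5382, 0.135, 0.1392]
tcp_rot: [-0.0, 0.01, 1.0, -0.0]
force: [-0.3, 0.8, -2.0]
grip_width: 0.245
t 12.6 pos [0.5382 0.135  0.1392] F [-0.3  0.8 -2. ] M [0.02 0.03 0.01] w 0.245 q [ 0.6   0.24 -0.38 -0.   -0.95 -0.62] shift [0.0017 0.0005 0.0002] turn [-0.0001 -0.0002  0.0005]
t: 13.22
position: [0.5198, 0.1354, 0.1395]
tcp_rot: [0.0, 0.009, 1.0, 0.0]
force: [-0.6, 0.2, -1.8]
grip_width: 0.25
t 13.22 pos [0.5198 0.1354 0.1395] F [-0.6  0.2 -1.8] M [-0.03 -0.03 -0.06] w 0.25 q [ 0.62  0.21 -0.42 -0.   -0.94 -0.64] shift [-0.0167  0.0004  0.0005] turn [0.0001 0.0001 0.0008]
```

View pics/c12.png

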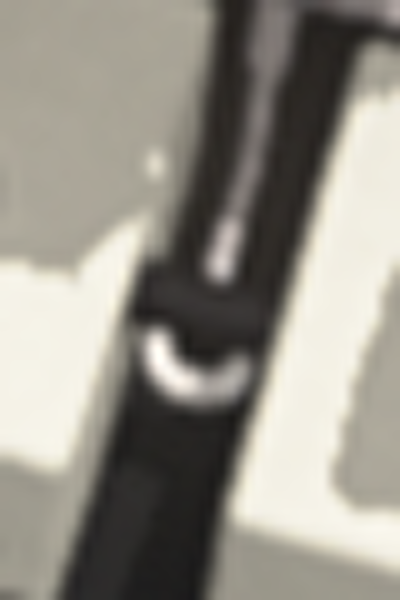

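```bash
python3 -m inch '[[[0.015,0.006,0,0,0,0,0],[0.015,0.013,0,0,0,0,0],[0.015,0.021,0,0,0,0,0],[0.015,0.029,0,0,0,0,0],[0.015,0.037,0,0,0,0,0],[0.015,0.045,0,0,0,0,0],[0.015,0.051,0,0,0,0,0],[0.015,0.055,0,0,0,0,0]]]'; python3 plan.py .407 .138 .139 -.0195
python3 - <<'E'
from h import *
D={n:env.get_image(n) for n in("scene","top")}
cv2.imwrite("pics/c13.png",crop(D["scene"],262,180,50,60,10))
E
```

```text
t: 14.32
position: [0.4649, 0.1365, 0.1394]
tcp_rot: [0.0, 0.009, 1.0, 0.0]
force: [-1.0, 0.9, -1.2]
grip_width: 0.247
t 14.32 pos [0.4649 0.1365 0.1394] F [-1.   0.9 -1.2] M [ 0.03 -0.06  0.03] w 0.247 q [ 0.69  0.13 -0.53  0.   -0.91 -0.71] shift [0.0579 0.0004 0.0004] turn [0.0001 0.0001 0.0007]
```

View pics/c13.png

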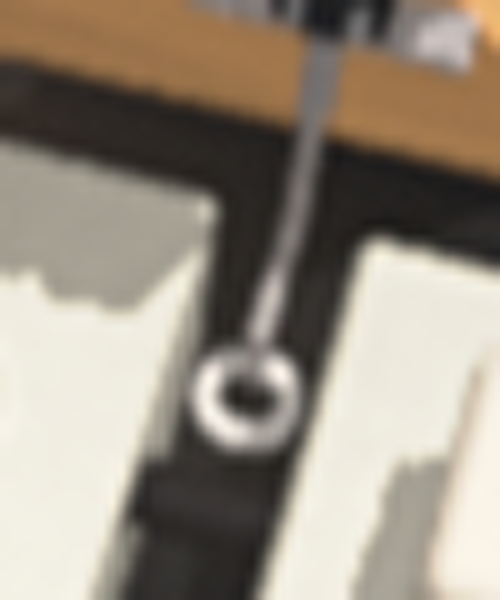

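Ring (crop 245,400) follows the toe cleanly in the gap. I'll keep dragging.

```bash
python3 -m inch '[[[0.015,0.006,0,0,0,0,0],[0.015,0.014,0,0,0,0,0],[0.015,0.022,0,0,0,0,0],[0.015,0.030,0,0,0,0,0],[0.015,0.038,0,0,0,0,0],[0.015,0.046,0,0,0,0,0],[0.015,0.053,0,0,0,0,0],[0.015,0.056,0,0,0,0,0]]]'; python3 plan.py .407 .138 .139 -.0195
python3 - <<'E'
from h import *
D={n:env.get_image(n) for n in("scene","top")}
cv2.imwrite("pics/c14.png",crop(D["scene"],262,160,60,60,10))
E
```

```text
t: 15.42
position: [0.4089, 0.1375, 0.1394]
tcp_rot: [0.0, 0.009, 1.0, 0.0]
force: [-0.1, 0.6, -1.2]
grip_width: 0.247
t 15.43 pos [0.4089 0.1375 0.1394] F [-0.1  0.6 -1.2] M [-0.06 -0.07  0.02] w 0.247 q [ 0.79  0.04 -0.63 -0.   -0.9  -0.8 ] shift [0.0019 0.0004 0.0004] turn [0.0002 0.0002 0.0008]
```

View pics/c14.png

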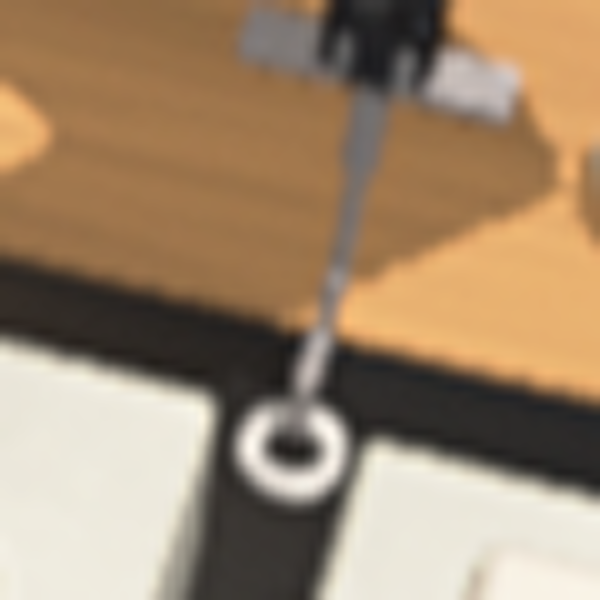

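```bash
python3 - <<'E'
from h import *
D=env.get_image("scene")
p=[[262+(292+.5)/10-.5,160+(448+.5)/10-.5]]
r=ray(D,p,.008)[0,:2];a=-.0195;u=np.array([np.cos(a),np.sin(a)]);print(r,(r-[.581,.136])@u)
print(ray(D,[[262+29,160+28.5],[262+31,160+33]],.003))
E
```

```text
[0.45989746 0.13754387] -0.12110961924199835
[[0.39691706 0.12458455 0.003     ]
 [0.41225651 0.13448572 0.003     ]]
```

```bash
python3 -m inch '[[[0.015,-0.003,0,0,0,0,0],[0.015,-0.004,0,-0.002,0,0,0],[0.015,-0.004,0,-0.01,0,0,0],[0.015,-0.004,0,-0.03,0,0,0],[0.015,-0.004,0,-0.08,0,0,0],[0.015,-0.004,0,-0.14,0,0,0],[0.015,-0.004,0,-0.20,0,0,0],[0.015,-0.004,0,-0.20,0,0,0]]]'; python3 plan.py .4512 -.2975 .34 .12
python3 - <<'E'
from h import *
D={n:env.get_image(n) for n in("scene","top")}
cv2.imwrite("pics/c15.png",np.hstack([crop(D["scene"],262,120,60,100,6),crop(D["top"],170,140,60,100,6)]))
E
```

```text
t: 16.58
position: [0.4151, 0.1383, 0.3447]
tcp_rot: [0.004, 0.009, 1.0, 0.003]
force: [-0.4, 1.1, -2.4]
grip_width: 0.248
t 16.57 pos [0.4151 0.1383 0.3447] F [-0.4  1.1 -2.4] M [-0.01  0.04 -0.03] w 0.248 q [ 0.78 -0.11 -0.28  0.   -1.39 -0.8 ] shift [-0.0443 -0.4351  0.0026] turn [ 0.0051  0.0082 -0.1389]
```

View pics/c15.png

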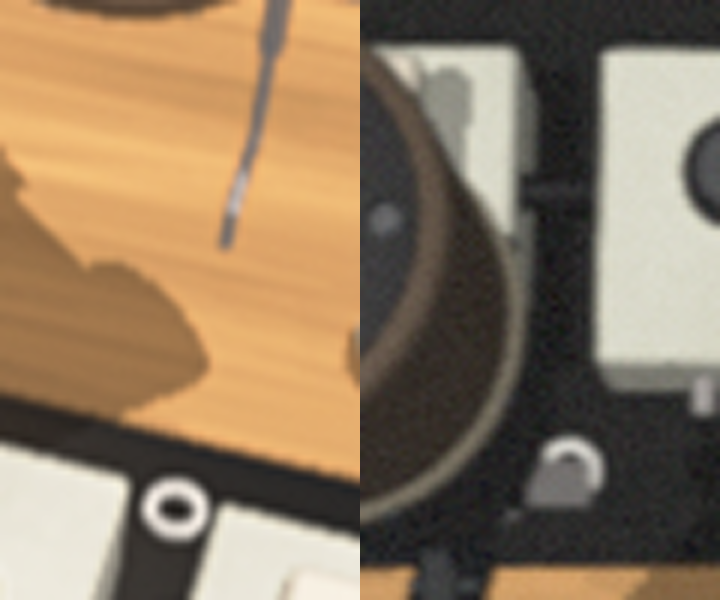

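The ring stays flat at (262+29,120+84.5) in the scene view, and the toe is free. Next I return the rod.

```bash
python3 -m inch '[[[0.015,-0.006,-0.055,0,0,0,-0.02],[0.015,-0.012,-0.11,0,0,0,-0.04],[0.015,-0.018,-0.17,0,0,0,-0.06],[0.015,-0.024,-0.23,0,0,0,-0.08],[0.015,-0.030,-0.29,0,0,0,-0.1],[0.015,-0.036,-0.345,0,0,0,-0.12],[0.015,-0.041,-0.40,0,0,0,-0.139],[0.015,-0.043,-0.435,0,0,0,-0.139]]]'; python3 -m inch '[[[0.015,0,0,0,0,0,0],[0.015,0,0,0,0,0,0]]]'; python3 plan.py .4512 -.2975 .34 .12
python3 - <<'E'
from h import *
D={n:env.get_image(n) for n in("scene","top")}
cv2.imwrite("pics/c16.png",np.hstack([crop(D["scene"],90,25,100,150,4),crop(D["top"],310,130,90,150,4)]))
E
```

```text
t: 17.68
position: [0.447, -0.3004, 0.3369]
tcp_rot: [-0.002, -0.059, 0.998, 0.001]
force: [-0.1, 0.4, -1.2]
grip_width: 0.245
t: 17.92
position: [0.4474, -0.298, 0.3378]
tcp_rot: [-0.001, -0.06, 0.998, 0.001]
force: [-0.5, 0.7, -1.1]
grip_width: 0.248
t 17.93 pos [ 0.4474 -0.298   0.3378] F [-0.5  0.7 -1.1] M [ 0.1  -0.07 -0.04] w 0.248 q [-0.22  0.08 -0.11 -0.   -1.38  0.34] shift [-0.0038  0.0001 -0.0022] turn [ 0.0013 -0.0024 -0.0008]
```

View pics/c16.png

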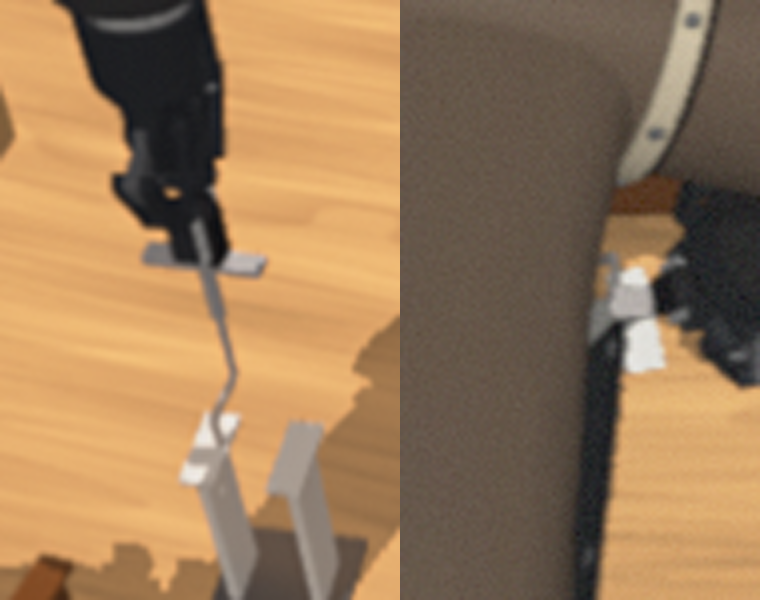

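```bash
python3 -m inch '[[[0.015,-0.0035,0,0.02,0,0,0],[0.015,-0.0035,0,0.055,0,0,0],[0.015,-0.0035,0,0.09,0,0,0],[0.015,-0.0035,0,0.12,0,0,0],[0.015,-0.0035,0,0.145,0,0,0],[0.015,-0.0035,0,0.156,0,0,0],[0.015,-0.0035,0,0.160,0,0,0],[0.015,-0.0035,0,0.160,0,0,0]]]'; python3 plan.py .4512 -.2975 .1715 .12
```

```text
t: 19.02
position: [0.4519, -0.2978, 0.18]
tcp_rot: [0.0, -0.06, 0.998, -0.0]
force: [0.5, 0.3, -1.5]
grip_width: 0.251
t 19.02 pos [ 0.4519 -0.2978  0.18  ] F [ 0.5  0.3 -1.5] M [ 0.02 -0.02 -0.02] w 0.251 q [-0.22  0.18 -0.36  0.   -1.03  0.34] shift [0.0007 0.0004 0.0085] turn [-0.0005  0.0009  0.0005]
```

```bash
python3 -m inch '[[[0.015,0,0,0.004,0,0,0],[0.015,0,0,0.007,0,0,0],[0.015,0,0,0.008,0,0,0],[0.015,0,0,0.008,0,0,0]]]'; python3 plan.py .4512 -.2975 .1715 .12
python3 - <<'E'
from h import *
D={n:env.get_image(n) for n in("scene","top")}
cv2.imwrite("pics/c17.png",np.hstack([crop(D["scene"],110,75,90,120,4),crop(D["top"],310,160,90,120,4)]))
E
```

```text
t: 19.52
position: [0.4514, -0.2979, 0.1715]
tcp_rot: [0.0, -0.06, 0.998, -0.0]
force: [0.4, 0.7, 1.3]
grip_width: 0.248
t 19.52 pos [ 0.4514 -0.2979  0.1715] F [0.4 0.7 1.3] M [0.26 0.27 0.01] w 0.248 q [-0.22  0.19 -0.37  0.   -1.01  0.34] shift [ 0.0002  0.0005 -0.    ] turn [-0.0001  0.     -0.0001]
```

View pics/c17.png

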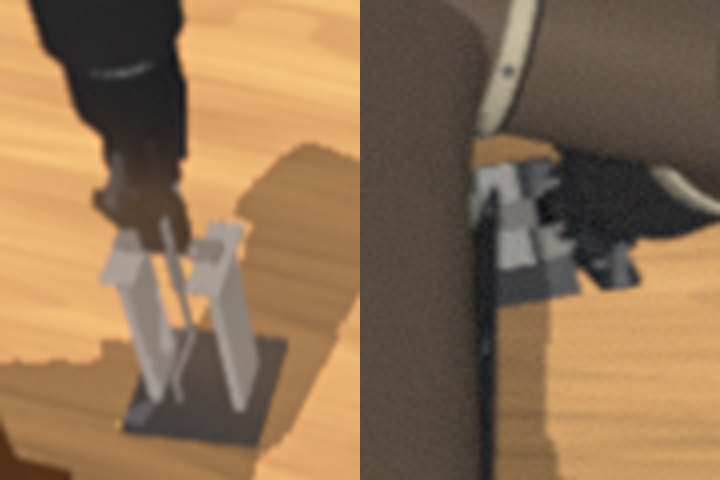

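```bash
python3 -m inch '[[[0.03,0,0,0,0,0,0],[0.045,0,0,0,0,0,0],[0.065,0,0,0,0,0,0],[0.0854,0,0,0,0,0,0],[0.0854,0,0,0,0,0,0],[0.0854,0,0,0,0,0,0],[0.0854,0,0,0,0,0,0]]]'; python3 -m inch '[[[0.0854,0,0,-0.01,0,0,0],[0.0854,0,0,-0.03,0,0,0],[0.0854,0,0,-0.06,0,0,0],[0.0854,0,0,-0.10,0,0,0],[0.0854,0,0,-0.14,0,0,0],[0.0854,0,0,-0.16,0,0,0],[0.0854,0,0,-0.16,0,0,0]]]'; python3 plan.py .45 -.05 .33 .12
```

```text
t: 20.5
position: [0.4515, -0.2979, 0.1713]
tcp_rot: [0.0, -0.06, 0.998, -0.0]
force: [-1.6, -0.8, 0.1]
grip_width: 0.999
t: 21.38
position: [0.4521, -0.2982, 0.3339]
tcp_rot: [0.002, -0.06, 0.998, -0.001]
force: [0.3, 0.4, -0.7]
grip_width: 0.998
t 21.38 pos [ 0.4521 -0.2982  0.3339] F [ 0.3  0.4 -0.7] M [-0.01  0.02 -0.  ] w 0.998 q [-0.22  0.08 -0.11  0.   -1.37  0.34] shift [-0.0276  0.2467  0.0035] turn [-0.0018  0.0038  0.0001]
```

Next I move the arm aside so the cameras can see everything.

```bash
python3 -m inch '[[[0.0854,-0.004,0.04,-0.02,0,0,0],[0.0854,0,0.09,-0.02,0,0,0],[0.0854,0,0.15,-0.02,0,0,0],[0.0854,0,0.21,-0.02,0,0,0],[0.0854,0,0.27,-0.02,0,0,0],[0.0854,0,0.33,-0.02,0,0,0],[0.0854,0,0.39,-0.02,0,0,0],[0.0854,0,0.45,-0.02,0,0,0]]]'; python3 -m inch '[[[0.0854,0,0.06,0,0,0,0],[0.0854,0,0.12,0,0,0,0],[0.0854,0,0.18,0,0,0,0],[0.0854,0.03,0.22,0,0,0,0],[0.0854,0.06,0.25,0,0,0,0],[0.0854,0.06,0.25,0,0,0,0],[0.0854,0.06,0.25,0,0,0,0],[0.0854,0.06,0.25,0,0,0,0]]]'
python3 - <<'E'
from h import *
D={n:env.get_image(n) for n in("scene","top")}
for n in D: cv2.imwrite(f"pics/{n}9.png",cv2.cvtColor(D[n]["color"],cv2.COLOR_RGB2BGR))
cv2.imwrite("pics/c18.png",np.hstack([crop(D["scene"],130,115,50,75,8),crop(D["top"],325,190,50,75,8)]))
a,b=cv2.imread("pics/scene0.png"),cv2.imread("pics/scene9.png")
cv2.imwrite("pics/c19.png",np.vstack([crop(D["scene"],225,150,170,110,4)]))
E
```

```text
t: 22.38
position: [0.3966, 0.1505, 0.3512]
tcp_rot: [0.0, -0.06, 0.998, 0.0]
force: [2.1, 0.2, -1.0]
grip_width: 0.998
t: 23.38
position: [0.3086, 0.3892, 0.3512]
tcp_rot: [-0.0, -0.059, 0.998, -0.0]
force: [-0.6, 0.8, -0.2]
grip_width: 1.0
```

View pics/c18.png

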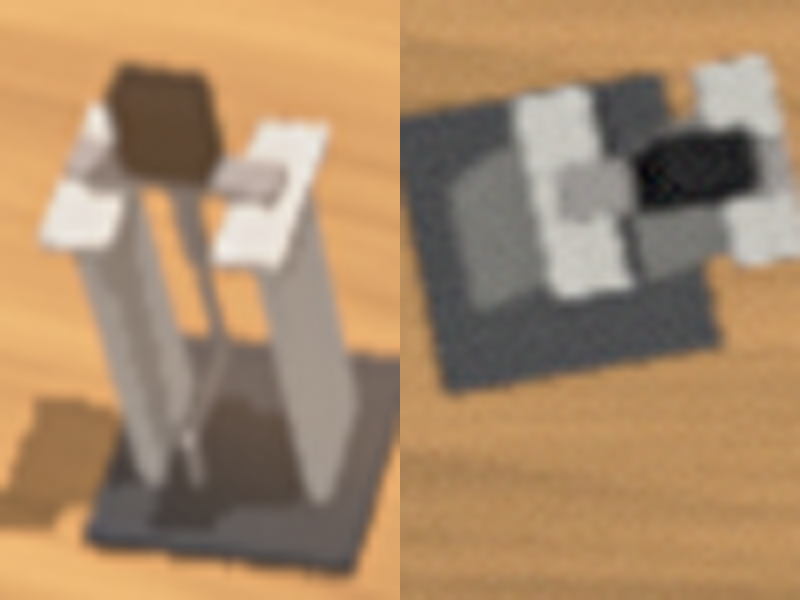

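View pics/c19.png

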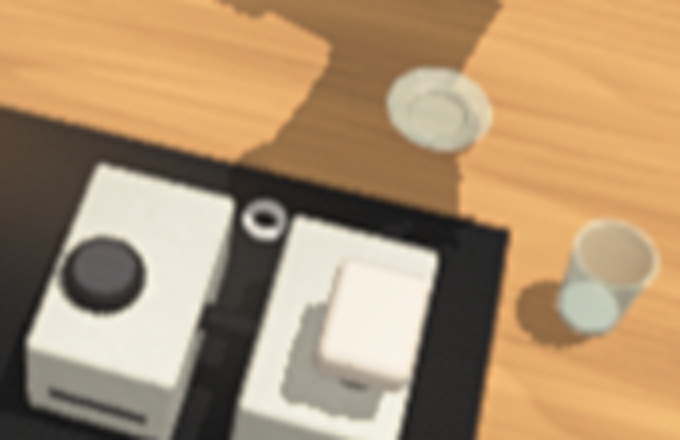

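View pics/top9.png

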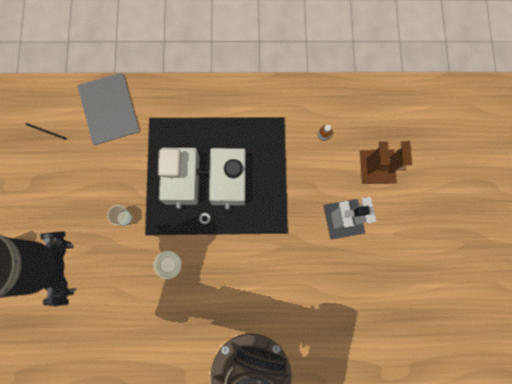

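```bash
python3 - <<'E'
from h import *
D={n:env.get_image(n) for n in("scene","top")}
a=-.0195;u=np.array([np.cos(a),np.sin(a)]);v=np.array([-u[1],u[0]])
for n,p in(("top",[[204.5,218]]),("scene",[[225+264/4,150+219/4]])):
    r=ray(D[n],p,.008)[0,:2]-[.581,.136];print(n,r@u,r@v)
env.hand_in();print(env.read_state()["t"])
E
```

```text
top -0.12266501777053128 -0.0033357589538979696
scene -0.1199111981952678 0.0002645997709292739
the job is handed in; nothing more can be done
the job is handed in; nothing more can be done
```

I hooked the rod's toe into the ring and dragged the ring out to the open mat in front of the housings. The rod is back on the aluminium stand and released. I handed the job in at about 23.5 s; no verdict is reported.

- **Ring:** my last images put its centre about 40–43 mm before the gap's mouth and within about 3 mm of the middle line. It lies flat on the mat. The two cameras differ by about 3 mm, mostly from calibration.
- **Rod:** in the final crops it rests across both rails as it did at the start, upright, with the gripper open and well away.
- **Forces:** the mat was felt with only about 3–4 N. During the drag, readings stayed at about 1–2 N, which is near the sensor noise. These are readings at the end of each move and were not logged continuously.
- **Bottle, dish and beaker:** by eye, they stand where they were in the first pictures.

No check failed.

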